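Fit the swivel board under the hand nut

ROBOT

A 7-joint arm with a two-finger parallel gripper is mounted at the origin on the work surface. World frame = base frame: x ahead of the robot, y to its left, z up, the work surface at z = 0. Lengths are in mm, angles in rad, forces in N, time in s.
With the tool pointing down it reaches from about 400 to 750 mm from the base axis. Payload 19.5 kg.
Tool frame: the origin (TCP) lies between the finger pads; the fingertips stand ahead of it and the grasp point (between the pads) lies 5 mm behind it (r.tip_extent is the z of the fingertips in the tool frame, in mm); z points along the fingers, y is the direction in which the jaws open and shut (so a half turn about z gives the same grasp; the last joint's range is limited). The gripper opens to 85 mm and grips with 20 to 120 N. Pads are 22 mm wide; open, the fingers measure 114 mm over their backs; the gripper's body (76 mm by 85 mm) begins 54 mm behind the grasp point. The pads swing forward as they close: fully open they stand 13 mm farther back than shut.
Start: joints at [-0.042, 0.707, -0.028, 1.485, 0.022, 0.951, -0.075], TCP at [574.975, 0.003, 245.268] pointing down, gripper open.
Joint ranges: [-2.71, 2.71], [-0.32, 2.16], [-1.57, 1.52], [0, 2.45], [-1.46, 4.6], [0, 2.02], [-2.83, 2.83]. Speed limits (rad/s): [1.89, 1.89, 2.57, 2.57, 3.01, 3.01, 3.01].

INTERFACE

Orientations are given as a rotation vector (axis times angle).
In Python, from plant import r, cams gives the robot as it stands.
- The arm moves only by the tool carry_out, never from a script. Its arguments are lists of equal length, an entry for each row: "linear": the shift along the tool's x, y, z in m, a list of three; "spin": the turn about the tool's z in rad. A call has 1 to 8 rows; each row shifts and turns the commanded pose from where the row before left it, along the tool's axes as they then stand; what a row does not reach is not made up. A row lasts 1/10 s, in which the tool goes at most 50 mm and 8.59 degrees, less where a joint would pass 70% of its speed; a pose out of reach is approached as far as the arm can. A call with a gripper value outside its range is refused whole. "gripper" is the opening, from 0 (shut) to 1 (fully open), set as the call begins (left out, the last holds). The fingers move at their own pace and stop on an object; "force" is the grip in N (left out, the last holds). Time passes only in rows, so rows that do not move let the fingers close. It gives the time, the measured TCP pose, the force and the opening at its end, in the units of the state.
- r.get_obs(): the state, without advancing time (a new reading comes with each control period).
- cams.get_image(name): name is "scene" or "side" or "wrist"; returns a dict with "image" (480x640x3 uint8, blue, green, red), "camera_matrix" (3x3 intrinsics, pixels), "dist" ([k1, k2, p1, p2, k3] as OpenCV has them; the pictures are not rectified), "R" (3x3) and "t" (3): a world point X has camera coordinates R X + t. Camera axes: x right, y down, z forward; pixel columns grow to the right and rows downward; lengths in mm; the calibration is good to about 2 mm. A picture is of the moment at which its call begins. There is no depth.
- r.finish_job(): hands the job in, once; it reports no verdict.
The state is a dict: "t": time; "joints": joint angles; "joint_velocities": joint speeds; "joint_torque": joint torques, N m; "position": TCP position; "ee_rot": TCP orientation; "ft_force": force on the tool from outside, world axes, zero at the start; "torque": the same for the moment, N m; "finger_gap": opening from 0.0 (shut) to 1.0 (fully open).
Only numpy, scipy, OpenCV 4.12 (cv2) and the standard library are available. Lean on these libraries where they do the work, as an engineer would, in place of code of your own. Each camera call takes 0.05 s, during which the arm holds its last target. There are 200 camera calls.

TASK

Set up the one-handed craft board so that it can swivel: keeping it flat on the table, slide the green slotted board onto the stud under the orange hand nut until the stud reaches the closed end of the slot. Then screw the hand nut down (clockwise) until it bottoms out, back it off a quarter turn, and finish still gripping the nut there: do not let go. Do not lift the board, and leave the other things on the table where they are.

Things in the scene. Friction and masses are not known exactly. Their poses are not given: they have to be found in the camera images.
- board: loose green board, 190 x 130 mm and 12 mm thick, 0.35 to 0.7 kg, lying flat on the table. Origin: centre of its underside; x along its length towards the open end of the slot, z up. A slot 24 mm wide and 50 mm deep runs on its centre line from the x = +95 mm end to x = +45 mm. A dark wood grip block stands on it (see point board_grip).
- board_grip (a point): point on the board's dark wood grip block, 40 mm above the table. The block is centred at x = -65 mm of the board, 20 mm thick along the board's x, 60 mm along its y, and stands from 12 to 60 mm above the table.
- slot_end (a point): point in the board's slot where the stud's axis belongs when the stud is at the closed end: at x = +54 mm of the board (9 mm from the slot's closed end), mid-thickness.
- stud: fixed upright steel stud, 14 mm in diameter, on a black disc (90 mm) on the table; it is seen under the nut up to 15 mm above the table. Origin: on its axis at the table top, z up. It carries the hand nut; the board passes freely under the nut.
- cap_nut: orange round hand nut, on the stud's axis, z up: a plain round ribbed grip 36 mm in diameter and 41 mm tall, above a steel flange 50 mm in diameter and 5 mm thick. Origin: on the axis at the underside of the flange, which is 16 mm above the table when the nut has bottomed out (grip then 21 to 62 mm above the table). A white line on its top runs from the axis along its x.
- nut_grip (a point): point on the nut's axis, 28 mm above the underside of its flange: a good height to grip.
- nut_turn (a joint): turn of the nut in rad: 0 bottomed out, growing as it is unscrewed (anticlockwise from above); at the start 1.2 to 2.6. Right-hand thread, already started, 4 mm per turn; it turns with about 0.06 N m, stays where it is left and stops hard when it bottoms out.
- dispenser: bystander: blue tape dispenser, 150 x 60 x 84 mm, origin under its centre, x along its length.
- water: bystander: small clear water bottle, 60 mm in diameter, 130 mm tall, origin under its centre.
- mug: bystander: white mug, 80 mm in diameter, 85 mm tall, handle at its +y, origin under its centre.
- glue: bystander: white glue pot with a yellow cap, 44 mm in diameter, 75 mm tall, origin under its centre.
- tape: bystander: yellow roll of tape lying flat, 90 mm in diameter, 18 mm high, origin under its centre.
- cards: bystander: stack of paper cards, 100 x 70 x 30 mm, origin under its centre.
There are look-alikes about, which are no part of the job. What is shaped like the stud but blue or yellow is not meant.

How it is judged (in metres and radians):
On the way, in this order (a step that is already met when the one before it is completed fails the run):
1. the board is slid home: the stud is at the closed end of its slot (horizontal distance between slot_end and stud below 0.012 m and height (world z) of board below 0.005 m), for 0.2 s.
2. with the board home, the nut is screwed down until it bottoms out (all of step 1 and value of joint nut_turn below 0.08 rad), for 0.2 s.
At the end, for the whole second after the job is handed in: The stud's axis is within 12 mm of the slot-end point of the board, which lies flat on the table; the nut has bottomed out and now stands a quarter turn (within 20 degrees) back from its stop, still; and the fingers still grip it with more than 4 N, one on each side of it (all of step 1 and value of joint nut_turn between 1.2208 and 1.9208 rad and velocity of joint nut_turn between -0.2 and 0.2 rad/s and contact force between the fingers and cap_nut above 4 N and horizontal distance between the grasp point and nut_grip below 0.02 m); the arm keeps its last pose, push and grip.
It fails at once if the board is lifted off the table or tipped (height (world z) of board above 0.015 m or angle between board's own z axis and vertical above 0.2 rad).
It fails at once if one of the other things on the table (dispenser, water bottle, mug, glue pot, tape roll, cards) is moved more than 30 mm (distance of any of dispenser, water, mug, glue, tape, cards from where it was at the start of the episode above 0.03 m).
It also fails if it takes over 72 s, if anything falls off the work surface, if the arm or the gripper's body presses on something with over 40 N, if the wrist force passes 120 N, or if a joint passes its speed limit or range.

## Working session

There is one attempt and no reset: what is moved stays moved. The work goes in short steps, Python scripts to look and compute and a tool call to move; the robot and the scene stay as the last step left them, time stands still between calls to the robot, and variables do not carry over. Pictures are saved under pics/ and viewed, about 8 in all and at most 12, crops included, and the job is handed in when it is done.

Besides the shell and the picture viewer there is one more tool, called after "Request:" as a command line: name --pt "numbers of a row" for each row, then --argument value for the rest. carry_out: Moves the arm, as the interface text tells. Its arguments: {"type":"object","properties":{"linear":{"type":"array"},"spin":{"type":"array"},"gripper":{"type":"number"},"force":{"type":"number"}},"required":["linear","spin"]}

```bash
mkdir -p pics; ls
python3 - <<'E'
from plant import r,cams
import cv2,numpy as np
o=r.get_obs();print({k:np.round(v,3).tolist() for k,v in o.items()}, r.tip_extent)
for n in("scene","side"):
    d=cams.get_image(n);cv2.imwrite(f"pics/{n}0.png",d["image"]);np.savez(f"pics/{n}0.npz",**d)
    print(n,d["t"],d["dist"],d["camera_matrix"],d["R"])
E
```

```text
pics
{'t': 0.0, 'joints': [-0.042, 0.707, -0.028, 1.485, 0.022, 0.951, -0.076], 'joint_velocities': [-0.0, 0.0, 0.0, -0.001, 0.002, 0.001, 0.0], 'joint_torque': [-0.003, -88.321, 1.233, -23.617, 0.017, 0.006, -0.0], 'position': [574.759, 0.016, 244.855], 'ee_rot': [-2.221, -2.221, 0.001], 'ft_force': [-0.151, 0.288, 0.097], 'torque': [0.021, -0.024, 0.034], 'finger_gap': 1.001} 14.0
scene [-333.61969085 -384.98738915 1473.34168839] [-0.00059214  0.          0.          0.          0.        ] [[466.05380651   0.         315.53109335]
 [  0.         466.05380651 234.89373729]
 [  0.           0.           1.        ]] [[ 0.53554369  0.84444497 -0.01027818]
 [ 0.70784937 -0.45548658 -0.53989004]
 [-0.460589    0.2818593  -0.8416728 ]]
side [-519.3042169   205.61069856  929.8492734 ] [-0.13282352  0.          0.          0.          0.        ] [[518.02232549   0.         316.254672  ]
 [  0.         518.02232549 240.61523509]
 [  0.           0.           1.        ]] [[ 0.93193601 -0.36261784  0.00189281]
 [-0.20676347 -0.53566041 -0.81872877]
 [ 0.29789956  0.76261145 -0.57417735]]
```

View pics/scene0.png

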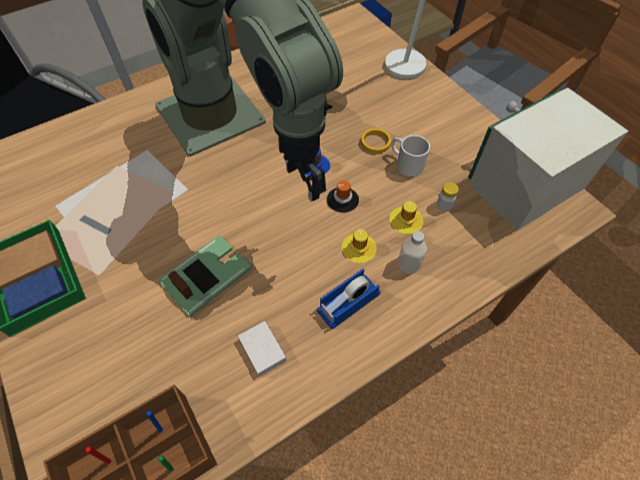

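View pics/side0.png

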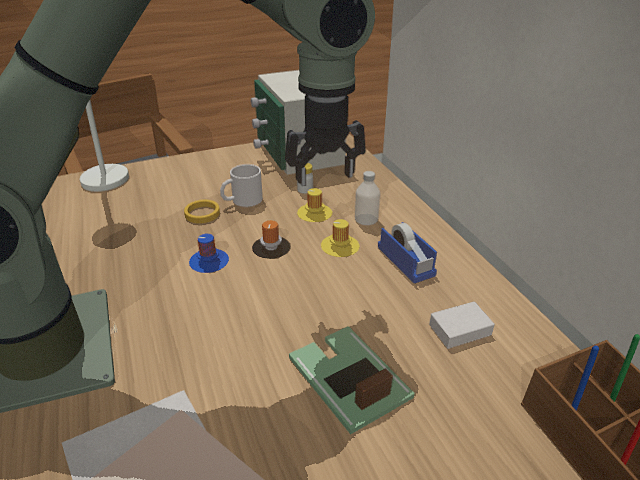

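The scene picture shows the orange nut on its black disc at about (343,195) and the board at about (207,275). Its slot end points up and to the right, and the grip block is at about (180,285). In the side picture the nut is at (270,240) and the board at (352,378). Yellow and blue look-alikes stand nearby. Next I'll zoom in on both.

```bash
cat > h.py <<'E'
import numpy as np,cv2
def ray(d,uv,z):
    n=cv2.undistortPoints(np.array(uv,float).reshape(-1,1,2),d["camera_matrix"],d["dist"]).reshape(-1,2)
    R,t=d["R"],d["t"]; c=-R.T@t; v=np.c_[n,np.ones(len(n))]@R
    return c+v*((z-c[2])/v[:,2])[:,None]
def proj(d,X):
    return cv2.projectPoints(np.array(X,float).reshape(-1,1,3),cv2.Rodrigues(d["R"])[0],d["t"],d["camera_matrix"],d["dist"])[0].reshape(-1,2)
E
python3 - <<'E'
from h import *
s=np.load("pics/scene0.npz");q=np.load("pics/side0.npz")
print("disc",ray(s,[(343,198)],3),ray(q,[(271,246)],3))
print("others z~0: tape,mug,glue,y1,y2,bottle,disp,cards,blue",ray(q,[(202,212),(243,203),(305,190),(315,212),(340,245),(366,220),(407,265),(462,333),(209,260)],5).round())
c=[cv2.resize(s["image"][225:325,150:270],(400,333),interpolation=3),cv2.resize(q["image"][315:440,280:430],(400,333),interpolation=3)]
e=[cv2.resize(s["image"][170:215,320:374],(320,267),interpolation=3),cv2.resize(q["image"][210:265,240:306],(320,267),interpolation=3)]
m=np.zeros((600,800,3),np.uint8);m[:333,:400]=c[0];m[:333,400:]=c[1];m[333:,:320]=e[0];m[333:,400:720]=e[1]
cv2.imwrite("pics/m1.png",m)
E
```

```text
disc [[507.46553171 162.82752691   3.        ]] [[506.85803215 160.27704494   3.        ]]
others z~0: tape,mug,glue,y1,y2,bottle,disp,cards,blue [[ 385.  365.    5.]
 [ 495.  370.    5.]
 [ 670.  376.    5.]
 [ 655.  260.    5.]
 [ 657.  104.    5.]
 [ 760.  179.    5.]
 [ 765.  -20.    5.]
 [ 759. -244.    5.]
 [ 360.  156.    5.]]
```

View pics/m1.png

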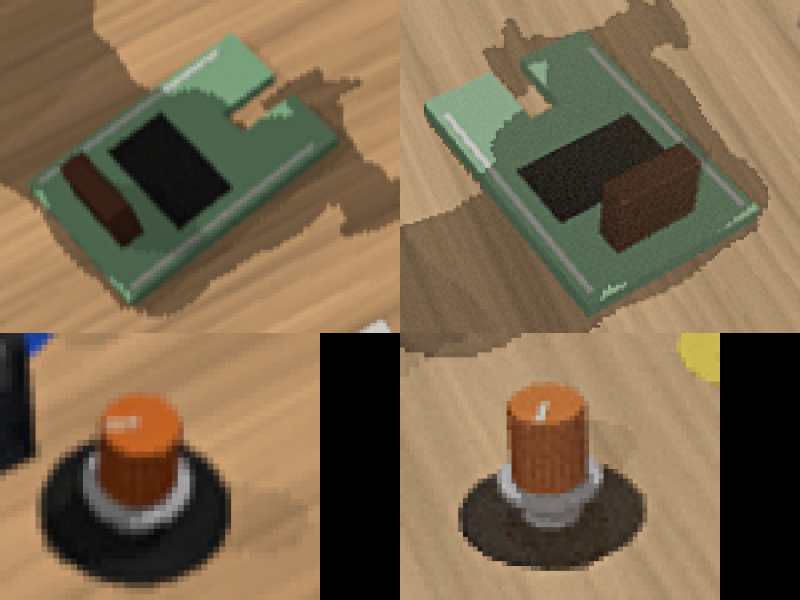

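The mosaic gives usable top-face corners of the board in both views. The nut's white line runs left from centre in the scene view, and down and slightly left in the side view. I'll fit the poses jointly now.

```bash
cat >> h.py <<'E'
from scipy.optimize import least_squares
S0=lambda a,off,k:[(off[0]+x/k-.5+.5/k,off[1]+y/k-.5+.5/k) for x,y in a]
def fitboard(views,x0):
    # views: list of (cam, pts) with points [-x+y, -x-y, +x-y, +x+y] at z=12
    def X(p):
        c,s=np.cos(p[2]),np.sin(p[2]);L=np.array([(-95,65),(-95,-65),(95,-65),(95,65)])
        return np.c_[L@np.array([[c,s],[-s,c]])+p[:2],np.full(4,12.)]
    f=lambda p:np.concatenate([(proj(d,X(p))-np.array(u)).ravel() for d,u in views])
    g=least_squares(f,x0);return g.x,g.fun
E
python3 - <<'E'
from h import *
s=np.load("pics/scene0.npz");q=np.load("pics/side0.npz")
ps=S0([(33,183),(128,295),(338,140),(232,36)],(150,225),10/3)
pq=S0([(192,302),(357,205),(185,33),(27,108)],(280,315),8/3)
print(ray(s,ps,12).round(),ray(q,pq,12).round())
# label each in board order using side: back corners are near the grip
for o in ([0,1,2,3],):
    a=ray(s,ps,12)
    yaw=np.arctan2(*(a[2]+a[3]-a[0]-a[1])[1::-1]);m=a.mean(0)
    print(m,yaw)
    p,f=fitboard([(s,ps),(q,pq)],[m[0],m[1],yaw]);print(p,np.abs(f).max(),f.round(1))
    p2,f=fitboard([(s,ps)],p);print(p2);p3,f=fitboard([(q,pq)],p);print(p3)
# nut: top at ~63.2
ts=S0([(141,424-333),(107,424-333)],(320,170),320/54);tq=S0([(147,403-333),(141,416-333)],(240,210),320/66)
for d,t in((s,ts),(q,tq)):
    X=ray(d,t,63.2);v=X[1]-X[0];print("nut",X[0].round(1),np.degrees(np.arctan2(v[1],v[0])))
ds=S0([(135,513-333)],(320,170),320/54);dq=S0([(152,515-333)],(240,210),320/66)
print(ray(s,ds,3),ray(q,dq,3))
E
```

```text
[[ 476. -360.   12.]
 [ 596. -337.   12.]
 [ 566. -154.   12.]
 [ 440. -180.   12.]] [[ 476. -361.   12.]
 [ 601. -335.   12.]
 [ 563. -156.   12.]
 [ 436. -183.   12.]]
[ 519.32986659 -257.44209949   12.        ] 1.752170092434726
[ 518.94142412 -257.32881288    1.77102979] 2.1928507986723957 [-1.7  0.1  0.8  2.1  0.4 -1.   0.3 -1.3 -0.3  1.5  1.4  1.1 -0.6 -1.7
 -0.7 -2.2]
[ 518.87178601 -257.12010819    1.75749747]
[ 518.89999525 -257.47322682    1.77774676]
nut [508.8 160.3  63.2] -122.85561784614738
nut [507.6 161.1  63.2] -121.44423651929984
[[512.09114656 157.5797683    3.        ]] [[505.41566686 155.97749346   3.        ]]
```

Request:
carry_out --pt "-0.04 -0.0055 0.0125" --pt "-0.04 -0.0055 0.0125" --pt "-0.04 -0.0055 0.0125" --pt "-0.04 -0.0055 0.0125" --pt "-0.04 -0.0055 0.0125" --pt "-0.04 -0.0055 0.0125" --pt "-0.04 -0.0055 0.0125" --pt "-0.04 -0.0055 0.0125" --spin '[0,0,0,0,0,0,0,0]' --gripper 1.0 --force 60

```text
t: 0.9
position: [530.4, -321.5, 144.5]
ee_rot: [-2.221, -2.221, 0.0]
ft_force: [0.1, 0.5, 0.2]
finger_gap: 1.003
```

Request:
carry_out --pt "0 0 0" --pt "0 0 0" --pt "0 0 0" --pt "0 0 0" --pt "0 0 0" --pt "0 0 0" --pt "0 0 0" --pt "0 0 0" --spin '[0.145,0.145,0.145,0.145,0.145,0.145,0.145,0.145]'

```text
t: 1.7
position: [530.9, -319.9, 145.0]
ee_rot: [-3.077, -0.632, 0.001]
ft_force: [0.3, -0.1, 0.1]
finger_gap: 1.0
```

Request:
carry_out --pt "0 0 0" --pt "0 0 0" --pt "0 0 0" --spin '[0.145,0.065,0]'

```text
t: 2.0
position: [530.9, -319.7, 144.9]
ee_rot: [-3.126, -0.314, 0.001]
ft_force: [0.2, 0.5, 0.5]
finger_gap: 1.002
```

Run:
```python
from plant import r,cams
from h import *
from scipy.spatial.transform import Rotation as Ro
o=r.get_obs();print({k:np.round(v,3).tolist() for k,v in o.items()});print(Ro.from_rotvec(o["ee_rot"]).as_matrix().round(3))
d=cams.get_image("wrist");cv2.imwrite("pics/w1.png",d["image"]);np.savez("pics/w1.npz",**d)
p=[518.9,-257.3,1.771];c,s=np.cos(p[2]),np.sin(p[2])
L=[(-55,30,60),(-55,-30,60),(-75,30,60),(-75,-30,60),(95,12,12),(45,0,12)]
print(proj(d,[(p[0]+c*x-s*y,p[1]+s*x+c*y,z) for x,y,z in L]).round())
```

```text
{'t': 2.0, 'joints': [0.353, 0.92, 0.302, 1.43, -0.322, 0.841, -0.612], 'joint_velocities': [0.01, -0.004, -0.024, -0.001, 0.029, -0.005, 0.069], 'joint_torque': [-0.605, -98.54, 9.771, -20.526, -0.647, 0.102, -1.768], 'position': [530.918, -319.743, 144.948], 'ee_rot': [-3.126, -0.314, 0.001], 'ft_force': [0.154, 0.454, 0.473], 'torque': [0.012, -0.06, 0.004], 'finger_gap': 1.002}
[[ 0.98   0.199 -0.001]
 [ 0.199 -0.98   0.   ]
 [-0.001 -0.    -1.   ]]
[[311. 295.]
 [310. 200.]
 [343. 295.]
 [345. 200.]
 [111. 245.]
 [176. 230.]]
```

View pics/w1.png

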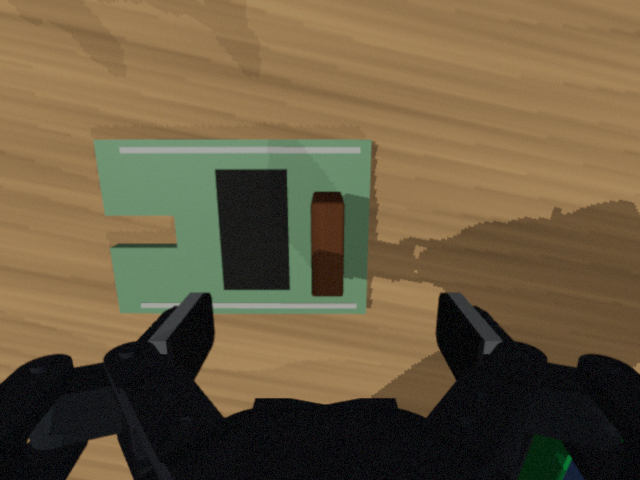

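The block top spans (312–344, 203–295) and the slot end sits at (176,230). Both agree with my predicted pose to about 1–2 px, so I'll descend and grip.

Request:
carry_out --pt "0.001 0.0015 0.02" --pt "0 0 0.025" --pt "0 0 0.025" --pt "0 0 0.02" --pt "0 0 0.012" --pt "0 0 0.007" --pt "0 0 0" --pt "0 0 0" --spin '[0,0,0,0,0,0,0,0]'

```text
t: 2.85
position: [532.5, -321.5, 37.0]
ee_rot: [3.125, 0.315, 0.001]
ft_force: [1.2, 0.4, 0.2]
finger_gap: 1.002
```

Request:
carry_out --pt "0 0 0" --pt "0 0 0" --pt "0 0 0" --pt "0 0 0" --pt "0 0 0" --pt "0 0 0" --pt "0 0 0" --pt "0 0 0" --spin '[0,0,0,0,0,0,0,0]' --gripper 0.0 --force 60

```text
t: 3.65
position: [532.3, -321.2, 36.5]
ee_rot: [-3.126, -0.315, -0.0]
ft_force: [-1.2, 2.1, 5.9]
finger_gap: 0.226
```

Request:
carry_out --pt "0.002 -0.008 0" --pt "0.004 -0.016 0" --pt "0.0055 -0.022 0" --pt "0.0055 -0.022 0" --pt "0.0055 -0.022 0" --pt "0.0055 -0.022 0" --pt "0.0055 -0.022 0" --pt "0.0055 -0.022 0" --spin '[0,0,0,0,0,0,0,0]'

```text
t: 4.45
position: [539.4, -160.4, 36.5]
ee_rot: [3.124, 0.314, 0.001]
ft_force: [0.1, -4.2, 1.5]
finger_gap: 0.226
```

Request:
carry_out --pt "0.0055 -0.022 0" --pt "0.0055 -0.022 0" --pt "0.0055 -0.022 0" --pt "0.0055 -0.022 0" --pt "0.0055 -0.022 0" --pt "0.0035 -0.014 0" --pt "0.002 -0.008 0" --pt "0 0 0" --spin '[0,0,0,0,0,0,0,0]'

```text
t: 5.25
position: [545.5, -23.1, 36.4]
ee_rot: [-3.125, -0.317, -0.001]
ft_force: [1.2, 6.8, 6.0]
finger_gap: 0.227
```

Run:
```python
from plant import r,cams
from h import *
o=r.get_obs();print({k:np.round(o[k],2).tolist() for k in("joints","position","ee_rot","ft_force","torque","finger_gap")})
S=cams.get_image("scene");Q=cams.get_image("side")
np.savez("pics/s2.npz",**S);np.savez("pics/q2.npz",**Q)
a=S["image"][155:255,260:380];b=Q["image"][200:350,220:400]
cv2.imwrite("pics/m2.png",np.hstack([cv2.resize(a,(400,333),interpolation=3),cv2.resize(b,(400,333),interpolation=3)]))
```

```text
{'joints': [-0.15, 1.01, 0.25, 1.77, -0.53, 0.43, -0.89], 'position': [545.54, -23.13, 36.45], 'ee_rot': [-3.12, -0.32, -0.0], 'ft_force': [1.19, 6.79, 6.01], 'torque': [1.33, -0.15, 0.0], 'finger_gap': 0.23}
```

View pics/m2.png

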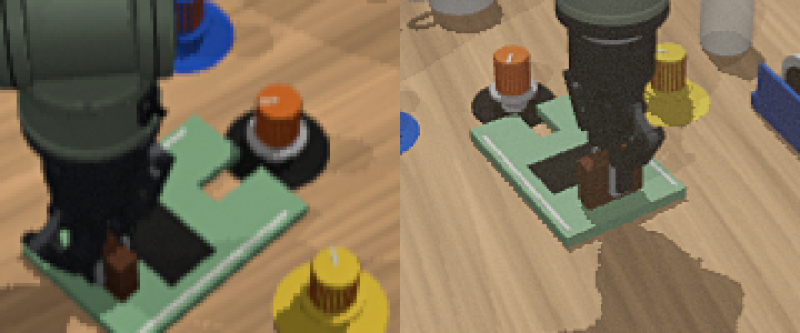

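The board is held squarely, its slot mouth faces the nut, and the rear corner of the grip is clear. I'll check the lateral alignment numerically.

Run:
```python
from h import *
S=np.load("pics/s2.npz");Q=np.load("pics/q2.npz")
yaw=1.771;c,s=np.cos(yaw),np.sin(yaw);R=np.array([[c,s],[-s,c]])
g=np.array([545.5,-23.1]);b=g-np.array([-65,0])@R
us=S0([(308,205),(193,117)],(260,155),10/3);uq=S0([(70,128),(168,242),(285,186)],(220,200),20/9)
for d,u in((S,us),(Q,uq)):
    X=ray(d,u,12);print(((X[:,:2]-b)@R.T).round(1), ((np.array([[508,160.5]])-b)@R.T).round(1))
# nut position refined: centre of orange blob vs model silhouette centroid
def blob(d,box):
    y0,y1,x0,x1=box;h=cv2.cvtColor(np.ascontiguousarray(d["image"][y0:y1,x0:x1]),cv2.COLOR_BGR2HSV)
    m=cv2.inRange(h,(3,170,60),(14,255,255));m=cv2.morphologyEx(m,cv2.MORPH_OPEN,np.ones((2,2)))
    n,l,st,ce=cv2.connectedComponentsWithStats(m);k=1+st[1:,4].argmax();return ce[k]+[x0,y0],st[k]
th=np.linspace(0,2*np.pi,60)
def sil(d,x,y):
    P=[(x+18*np.cos(t),y+18*np.sin(t),z) for t in th for z in(22,63.2)]
    hl=cv2.convexHull(proj(d,P).astype(np.float32));M=cv2.moments(hl);return np.array([M["m10"]/M["m00"],M["m01"]/M["m00"]]),cv2.boundingRect(hl)
bs,bq=blob(S,(170,215,325,365)),blob(Q,(210,262,250,300));print(bs,bq,sil(S,508,160.5),sil(Q,508,160.5))
f=lambda p:np.r_[sil(S,*p)[0]-bs[0],sil(Q,*p)[0]-bq[0]]
r=least_squares(f,[508,160.5],diff_step=1e-3);print(r.x,r.fun)
```

```text
[[ 93.6 -63.2]
 [ 89.8  64.8]] [[122.4   0.2]]
[[  96.8   65. ]
 [-100.    68.3]
 [ -92.8  -63.7]] [[122.4   0.2]]
(array([344.30687831, 190.57142857]), array([ 13,  12,  14,  18, 189], dtype=int32)) (array([270.93006993, 228.38461538]), array([ 13,  12,  16,  16, 143], dtype=int32)) (array([342.98683479, 189.43442748]), (336, 179, 15, 21)) (array([270.60407155, 231.69197431]), (262, 219, 17, 25))
[511.56815449 165.5992278 ] [ 1.00645602 -1.06861683  0.50929425  1.82868395]
```

Request:
carry_out --pt "0 -0.005 0" --pt "0 -0.01 0" --pt "0 -0.01 0" --pt "0 -0.01 0" --pt "0 -0.01 0" --pt "0 -0.005 0" --pt "0 0 0" --spin '[0,0,0,0,0,0,0]'

```text
t: 6.05
position: [535.3, 25.0, 36.4]
ee_rot: [3.126, 0.316, 0.001]
ft_force: [0.2, 1.8, 6.0]
finger_gap: 0.226
```

Request:
carry_out --pt "0 -0.005 0" --pt "0 -0.005 0" --pt "0 -0.005 0" --pt "0 -0.003 0" --pt "0 0 0" --pt "0 0 0" --spin '[0,0,0,0,0,0]'

```text
t: 6.65
position: [531.9, 41.9, 36.5]
ee_rot: [3.125, 0.314, 0.001]
ft_force: [1.2, -1.6, 6.2]
finger_gap: 0.231
```

Run:
```python
from plant import r,cams
from h import *
o=r.get_obs();print({k:np.round(o[k],2).tolist() for k in("joints","position","ee_rot","ft_force","torque","finger_gap")})
S=cams.get_image("scene");Q=cams.get_image("side")
np.savez("pics/s3.npz",**S);np.savez("pics/q3.npz",**Q)
a=S["image"][145:235,280:388];b=Q["image"][200:300,210:330]
cv2.imwrite("pics/m3.png",np.hstack([cv2.resize(a,(400,333),interpolation=3),cv2.resize(b,(400,333),interpolation=3)]))
yaw=1.771;c,s=np.cos(yaw),np.sin(yaw);R=np.array([[c,s],[-s,c]])
b=o["position"][:2]-np.array([-65,0])@R;print(b,(np.array([508.2,160.7])-b)@R.T)
```

```text
{'joints': [-0.27, 1.0, 0.25, 1.81, -0.57, 0.4, -0.97], 'position': [531.89, 41.95, 36.46], 'ee_rot': [3.13, 0.31, 0.0], 'ft_force': [1.16, -1.59, 6.22], 'torque': [-0.47, -0.09, 0.06], 'finger_gap': 0.23}
[518.96571507 105.64960923] [56.09178578 -0.39713117]
```

View pics/m3.png

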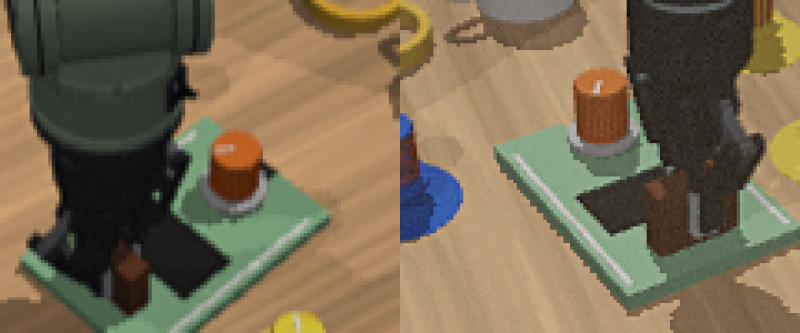

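The board now sits under the flange with the nut over the slot's end. My estimate leaves about 2 mm to go, so I'll nudge it in small steps and watch for contact.

Request:
carry_out --pt "0 -0.001 0" --pt "0 -0.001 0" --pt "0 0 0" --pt "0 0 0" --spin '[0,0,0,0]'

```text
t: 7.15
position: [531.6, 43.3, 36.5]
ee_rot: [3.125, 0.313, 0.001]
ft_force: [1.7, -5.8, 5.3]
finger_gap: 0.228
```

Request:
carry_out --pt "0 -0.001 0" --pt "0 0 0" --pt "0 0 0" --spin '[0,0,0]'

```text
t: 7.45
position: [531.3, 44.3, 36.5]
ee_rot: [3.125, 0.313, 0.001]
ft_force: [1.5, -6.2, 6.1]
finger_gap: 0.23
```

Request:
carry_out --pt "0 -0.001 0" --pt "0 0 0" --pt "0 0 0" --spin '[0,0,0]'

```text
t: 7.75
position: [531.2, 45.3, 36.5]
ee_rot: [3.125, 0.313, 0.001]
ft_force: [0.2, -6.5, 5.8]
finger_gap: 0.229
```

Request:
carry_out --pt "0 -0.001 0" --pt "0 0 0" --pt "0 0 0" --spin '[0,0,0]'

```text
t: 8.05
position: [531.0, 46.2, 36.5]
ee_rot: [3.125, 0.313, 0.001]
ft_force: [2.0, -6.2, 5.5]
finger_gap: 0.225
```

Request:
carry_out --pt "0 -0.001 0" --pt "0 0 0" --pt "0 0 0" --spin '[0,0,0]'

```text
t: 8.35
position: [530.8, 47.2, 36.5]
ee_rot: [3.125, 0.313, 0.001]
ft_force: [1.8, -6.1, 5.1]
finger_gap: 0.225
```

Request:
carry_out --pt "0 -0.001 0" --pt "0 0 0" --pt "0 0 0" --spin '[0,0,0]'

```text
t: 8.65
position: [530.7, 47.6, 36.5]
ee_rot: [3.124, 0.312, 0.002]
ft_force: [1.2, -10.9, 4.9]
finger_gap: 0.23
```

Contact came at TCP y≈47.5, which puts the stud at about (507.4,162). That agrees with vision. I'll back off 1.5 mm, release and rise.

Request:
carry_out --pt "0 0.0015 0" --pt "0 0 0" --pt "0 0 0" --spin '[0,0,0]'

```text
t: 8.95
position: [530.7, 47.4, 36.4]
ee_rot: [3.126, 0.314, 0.001]
ft_force: [0.9, -1.1, 7.4]
finger_gap: 0.226
```

Request:
carry_out --pt "0 0 0" --pt "0 0 0" --pt "0 0 0" --pt "0 0 0" --pt "0 0 0" --pt "0 0 0" --pt "0 0 0" --pt "0 0 0" --spin '[0,0,0,0,0,0,0,0]' --gripper 1.0

```text
t: 9.75
position: [530.7, 47.3, 36.3]
ee_rot: [-3.126, -0.315, 0.0]
ft_force: [-0.1, 0.2, 0.4]
finger_gap: 0.997
```

Request:
carry_out --pt "0 0 -0.005" --pt "0 0 -0.015" --pt "0 0 -0.025" --pt "0 0 -0.025" --pt "0 0 -0.025" --pt "0 0 -0.015" --pt "0 0 0" --spin '[0,0,0,0,0,0,0]'

```text
t: 10.45
position: [531.3, 47.4, 148.2]
ee_rot: [-3.126, -0.315, -0.004]
ft_force: [1.5, 0.7, -0.7]
finger_gap: 0.997
```

Run:
```python
from plant import r,cams
from h import *
from scipy.spatial.transform import Rotation as Ro
o=r.get_obs();print({k:np.round(o[k],2).tolist() for k in("t","joints","position","ee_rot","ft_force","finger_gap")})
d=cams.get_image("wrist");cv2.imwrite("pics/w2.png",d["image"]);np.savez("pics/w2.npz",**d)
M=Ro.from_rotvec(o["ee_rot"]).as_matrix();print((M.T@(np.array([507.6,161.8,0])-o["position"])).round(1))
print(proj(d,[(507.6,161.8,63),(507.6,161.8,16)]).round())
```

```text
{'t': 10.45, 'joints': [-0.36, 0.82, 0.4, 1.76, -0.49, 0.65, -1.05], 'position': [531.34, 47.43, 148.2], 'ee_rot': [-3.13, -0.32, -0.0], 'ft_force': [1.49, 0.72, -0.67], 'finger_gap': 1.0}
[  -0.8 -116.8  148.2]
[[132. 251.]
 [165. 232.]]
```

View pics/w2.png

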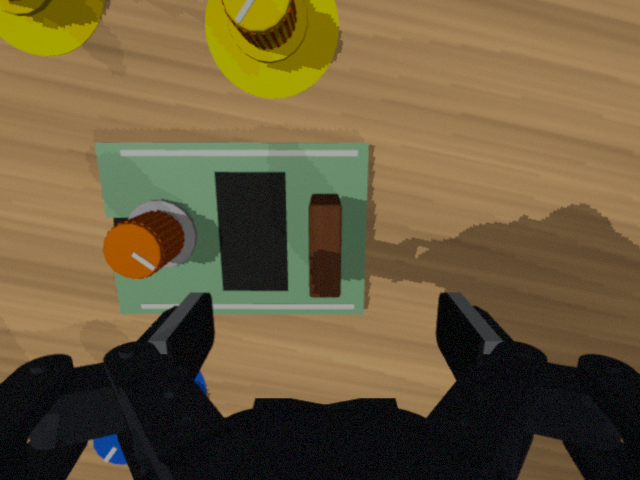

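The nut top is at (132,250) where I predicted (132,251), and the board lies flat with the stud at the slot's end. I'll move over the nut and test the spin direction on the last joint.

Request:
carry_out --pt "0 -0.01 0" --pt "0 -0.025 0" --pt "0 -0.03 0" --pt "0 -0.03 0" --pt "0 -0.016 0" --pt "-0.001 -0.006 0" --pt "0 0 0" --pt "0 0 0" --spin '[0,0,0,0,0,0,0,0]'

```text
t: 11.3
position: [506.5, 160.9, 146.1]
ee_rot: [3.125, 0.313, -0.001]
ft_force: [0.9, -0.4, -0.4]
finger_gap: 0.997
```

Run:
```python
from plant import r
print(r.get_obs()["joints"].round(3),r.get_obs()["position"])
```

```text
[-0.592  0.832  0.432  1.77  -0.529  0.659 -1.228] [506.4546586  160.89343593 146.06430034]
```

Request:
carry_out --pt "0 0 0" --pt "0 0 0" --pt "0 0 0" --pt "0 0 0" --pt "0 0 0" --spin '[-0.14,-0.14,-0.14,-0.14,0]'

```text
t: 11.8
position: [506.7, 160.5, 146.3]
ee_rot: [-2.917, -1.168, -0.0]
ft_force: [-0.8, -0.3, 0.0]
finger_gap: 1.002
```

Run:
```python
from plant import r
from h import *
from scipy.spatial.transform import Rotation as Ro
o=r.get_obs();M=Ro.from_rotvec(o["ee_rot"]).as_matrix();print(o["joints"].round(3),o["position"],(M.T@(np.array([507.6,161.8,39])-o["position"])).round(1))
```

```text
[-0.511  0.806  0.274  1.767 -0.344  0.616 -0.844] [506.72969975 160.53809881 146.34863614] [  1.5  -0.3 107.3]
```

Request:
carry_out --pt "0.0015 0 0" --pt "0 0 0" --pt "0 0 0" --pt "0 0 0" --pt "0 0 0" --pt "0 0 0" --pt "0 0 0" --pt "0 0 0" --spin '[-0.14,-0.14,-0.14,-0.14,-0.14,-0.14,-0.14,-0.14]'

```text
t: 12.6
position: [507.5, 162.0, 146.1]
ee_rot: [-1.852, -2.537, 0.001]
ft_force: [0.9, -0.0, 0.3]
finger_gap: 1.0
```

Request:
carry_out --pt "0 0 0" --pt "0 0 0" --pt "0 0 0" --pt "0 0 0" --pt "0 0 0" --pt "0 0 0" --pt "0 0 0" --pt "0 0 0" --spin '[-0.14,-0.14,-0.14,-0.14,-0.14,-0.14,-0.14,0]'

```text
t: 13.4
position: [507.5, 161.8, 146.0]
ee_rot: [-0.444, -3.109, 0.001]
ft_force: [0.6, -0.4, 0.1]
finger_gap: 1.002
```

Run:
```python
from plant import r
from h import *
from scipy.spatial.transform import Rotation as Ro
o=r.get_obs();M=Ro.from_rotvec(o["ee_rot"]).as_matrix();print(o["joints"].round(3),o["position"],(M.T@(np.array([507.6,161.8,41])-o["position"])).round(1),M.round(3))
```

```text
[-0.201  0.798 -0.315  1.752  0.374  0.652  0.56 ] [507.47128049 161.84098004 145.98647003] [-2.00e-01  1.00e-01  1.05e+02] [[-0.96   0.28  -0.001]
 [ 0.28   0.96  -0.   ]
 [ 0.001 -0.001 -1.   ]]
```

Request:
carry_out --pt "0 0 0.015" --pt "0 0 0.025" --pt "0 0 0.025" --pt "0 0 0.02" --pt "0 0 0.012" --pt "0 0 0.008" --pt "0 0 0" --pt "0 0 0" --spin '[0,0,0,0,0,0,0,0]'

```text
t: 14.2
position: [507.7, 162.8, 41.9]
ee_rot: [0.442, 3.11, 0.0]
ft_force: [0.3, -0.0, 0.8]
finger_gap: 1.003
```

Request:
carry_out --pt "0 0 0" --pt "0 0 0" --pt "0 0 0" --pt "0 0 0" --pt "0 0 0" --pt "0 0 0" --pt "0 0 0" --pt "0 0 0" --spin '[0,0,0,0,0,0,0,0]' --gripper 0.0 --force 35

```text
t: 15.0
position: [507.4, 162.1, 41.7]
ee_rot: [-0.441, -3.111, 0.002]
ft_force: [-1.5, -4.5, 11.0]
finger_gap: 0.412
```

Run:
```python
from plant import r,cams
from h import *
o=r.get_obs();print({k:np.round(o[k],3).tolist() for k in("t","joints","position","ee_rot","ft_force","torque","finger_gap")})
S=cams.get_image("scene");Q=cams.get_image("side")
np.savez("pics/s4.npz",**S);np.savez("pics/q4.npz",**Q)
a=S["image"][145:235,280:388];b=Q["image"][180:280,210:330]
cv2.imwrite("pics/m4.png",np.hstack([cv2.resize(a,(400,333),interpolation=3),cv2.resize(b,(400,333),interpolation=3)]))
```

```text
{'t': 15.0, 'joints': [-0.257, 0.972, -0.213, 1.808, 0.455, 0.411, 0.489], 'position': [507.406, 162.131, 41.709], 'ee_rot': [-0.441, -3.111, 0.002], 'ft_force': [-1.474, -4.458, 10.998], 'torque': [-0.853, 0.49, 0.048], 'finger_gap': 0.412}
```

View pics/m4.png

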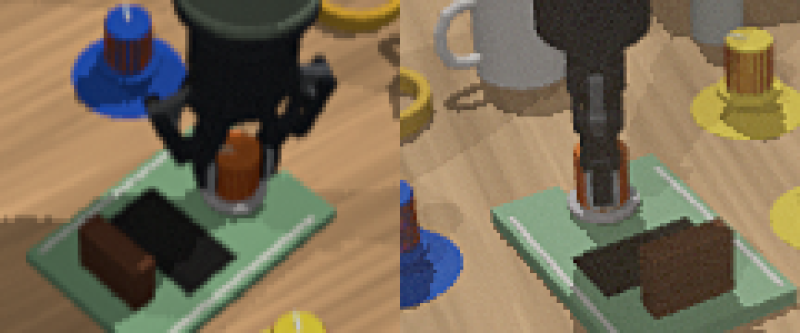

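The fingers straddle the nut on both sides, with an opening of about 35 mm. Now I'll screw it down clockwise, in smaller steps as it nears the stop.

Request:
carry_out --pt "0 0 0" --pt "0 0 0" --pt "0 0 0" --pt "0 0 0" --pt "0 0 0" --pt "0 0 0" --pt "0 0 0" --pt "0 0 0" --spin '[0.1,0.13,0.13,0.13,0.13,0.13,0.1,0]'

```text
t: 15.9
position: [507.4, 162.0, 41.4]
ee_rot: [1.689, 2.648, -0.002]
ft_force: [-0.8, -5.9, 4.1]
finger_gap: 0.412
```

```bash
cat > st.py <<'E'
from plant import r
from h import *
from scipy.spatial.transform import Rotation as Ro
o=r.get_obs();M=Ro.from_rotvec(o["ee_rot"]).as_matrix()
print("t",o["t"],"yawcw",-np.arctan2(M[1,1],M[0,1]).round(3),"j7",o["joints"][6].round(2),"j5",o["joints"][4].round(2),"F",o["ft_force"].round(1),"T",o["torque"].round(3),"tau7",o["joint_torque"][6].round(2),"p",o["position"].round(1))
E
python3 st.py
```

```text
t 15.9 yawcw -0.435 j7 -0.02 j5 0.09 F [-0.8 -5.9  4.1] T [-1.124  0.129 -0.049] tau7 -1.59 p [507.4 162.   41.4]
```

Request:
carry_out --pt "0 0 0" --pt "0 0 0" --pt "0 0 0" --pt "0 0 0" --spin '[0.1,0.1,0.1,0]'

```text
t: 16.3
position: [507.3, 161.9, 41.3]
ee_rot: [2.066, 2.366, -0.002]
ft_force: [-1.3, -7.1, 1.8]
finger_gap: 0.413
```

```bash
python3 st.py
```

```text
t 16.3 yawcw -0.135 j7 -0.19 j5 -0.04 F [-1.3 -7.1  1.8] T [-1.278  0.022 -0.053] tau7 -1.52 p [507.3 161.9  41.3]
```

Request:
carry_out --pt "0 0 0" --pt "0 0 0" --pt "0 0 0" --pt "0 0 0" --spin '[0.1,0.1,0.1,0]'

```text
t: 16.7
position: [507.3, 161.9, 41.2]
ee_rot: [2.396, 2.031, -0.002]
ft_force: [-1.0, -5.5, -0.3]
finger_gap: 0.417
```

```bash
python3 st.py
```

```text
t 16.7 yawcw 0.165 j7 -0.37 j5 -0.18 F [-1.  -5.5 -0.3] T [-1.34  -0.024 -0.056] tau7 -1.52 p [507.3 161.9  41.2]
```

Request:
carry_out --pt "0 0 0.0001" --pt "0 0 0.0001" --pt "0 0 0.0001" --pt "0 0 0" --spin '[0.1,0.1,0.1,0]'

```text
t: 17.1
position: [507.2, 161.8, 41.0]
ee_rot: [2.673, 1.65, -0.002]
ft_force: [-1.9, -6.7, 0.9]
finger_gap: 0.416
```

```bash
python3 st.py
```

```text
t 17.1 yawcw 0.465 j7 -0.54 j5 -0.31 F [-1.9 -6.7  0.9] T [-1.464  0.113 -0.015] tau7 -1.53 p [507.2 161.8  41. ]
```

Request:
carry_out --pt "0 0 0.0001" --pt "0 0 0.0001" --pt "0 0 0.0001" --pt "0 0 0" --spin '[0.1,0.1,0.1,0]'

```text
t: 17.5
position: [508.0, 162.9, 40.9]
ee_rot: [2.887, 1.237, 0.002]
ft_force: [3.0, -0.8, 2.5]
finger_gap: 0.412
```

```bash
python3 st.py
```

```text
t 17.5 yawcw 0.761 j7 -0.72 j5 -0.44 F [ 3.  -0.8  2.5] T [-0.134 -0.727  0.698] tau7 -2.57 p [508.  162.9  40.9]
```

Request:
carry_out --pt "0 0 0.0001" --pt "0 0 0.0001" --pt "0 0 0" --spin '[0.1,0.1,0]'

```text
t: 17.8
position: [508.2, 162.8, 40.8]
ee_rot: [2.995, 0.945, 0.003]
ft_force: [5.4, -1.6, 3.5]
finger_gap: 0.407
```

```bash
python3 st.py
```

```text
t 17.8 yawcw 0.96 j7 -0.83 j5 -0.52 F [ 5.4 -1.6  3.5] T [-0.338 -1.06   0.735] tau7 -2.39 p [508.2 162.8  40.8]
```

Resistance torque jumped to 0.7 N m and stayed there after about 1.9 rad, so the nut has bottomed out and the fingers are slipping on it. I'll hold briefly, then back off 1.6 rad. That includes a little for wind-up.

```bash
python3 - <<'E'
from plant import cams
import numpy as np
for n in("scene","side","wrist"): np.savez(f"pics/b_{n}.npz",**cams.get_image(n))
E
python3 st.py
```

```text
t 17.95 yawcw 0.956 j7 -0.83 j5 -0.52 F [ 4.3 -1.3  3.3] T [-0.232 -1.053  0.68 ] tau7 -0.72 p [508.2 162.8  40.8]
```

Request:
carry_out --pt "0 0 0" --pt "0 0 0" --pt "0 0 0" --pt "0 0 -0.0001" --pt "0 0 -0.0001" --pt "0 0 -0.0001" --pt "0 0 -0.0001" --pt "0 0 -0.0001" --spin '[0,0,-0.05,-0.1,-0.1,-0.1,-0.1,-0.1]'

```text
t: 18.75
position: [507.6, 163.3, 41.2]
ee_rot: [-2.62, -1.732, -0.001]
ft_force: [1.5, 1.8, 2.6]
finger_gap: 0.414
```

```bash
python3 st.py
```

```text
t 18.75 yawcw 0.402 j7 -0.5 j5 -0.28 F [1.5 1.8 2.6] T [ 0.44  -0.224 -0.121] tau7 -1.84 p [507.6 163.3  41.2]
```

Request:
carry_out --pt "0 0 -0.0001" --pt "0 0 -0.0001" --pt "0 0 -0.0001" --pt "0 0 -0.0001" --pt "0 0 -0.0001" --pt "0 0 0" --pt "0 0 0" --pt "0 0 0" --spin '[-0.1,-0.1,-0.1,-0.1,-0.1,0,0,0]'

```text
t: 19.55
position: [507.0, 163.3, 41.5]
ee_rot: [-2.12, -2.317, 0.0]
ft_force: [-3.4, 3.9, 2.4]
finger_gap: 0.409
```

Request:
carry_out --pt "0 0 -0.0001" --pt "0 0 -0.0001" --pt "0 0 -0.0001" --pt "0 0 -0.0001" --pt "0 0 0" --pt "0 0 0" --pt "0 0 0" --pt "0 0 0" --spin '[-0.1,-0.1,-0.1,-0.1,-0.1,-0.05,0,0]'

```text
t: 20.35
position: [506.4, 163.0, 41.8]
ee_rot: [-1.411, -2.805, 0.002]
ft_force: [-7.0, 3.6, 4.8]
finger_gap: 0.413
```

```bash
python3 st.py
python3 - <<'E'
from plant import cams
from h import *
rows=[]
for n in("scene","side"):
    d=cams.get_image(n);np.savez(f"pics/f_{n}.npz",**d);b=np.load(f"pics/b_{n}.npz")
    x0,y0=[(308,165),(235,205)][n=="side"]
    rows.append(np.hstack([cv2.resize(i["image"][y0:y0+60,x0:x0+80],(400,300),interpolation=3) for i in(b,d)]))
cv2.imwrite("pics/m5.png",np.vstack(rows))
E
```

```text
t 20.35 yawcw -0.639 j7 0.1 j5 0.18 F [-7.   3.6  4.8] T [0.657 1.558 0.023] tau7 0.04 p [506.4 163.   41.8]
```

View pics/m5.png

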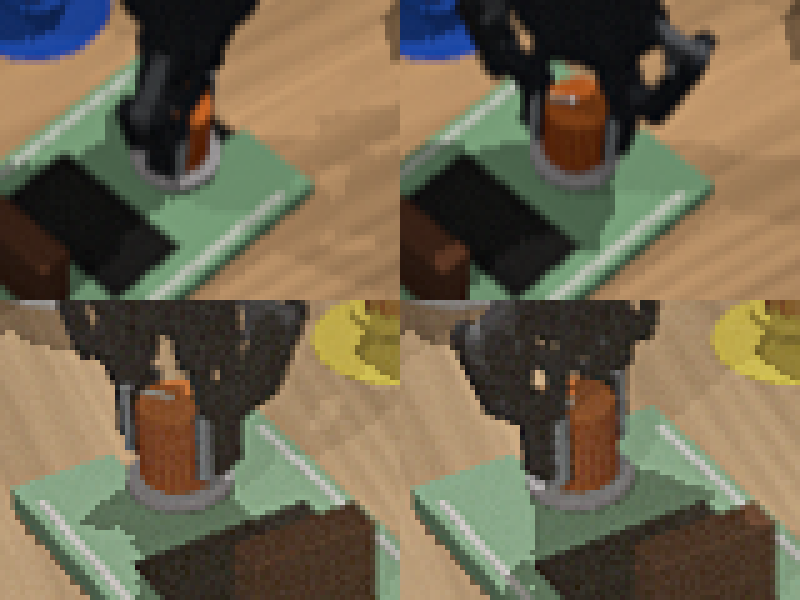

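In the final scene view (top right) the white line runs from about (574,98) to (547,100). In the bottomed side view (bottom left) it runs from about (172,397) to (144,389). I'll turn both into angles.

```bash
python3 - <<'E'
from h import *
for n,u,k,o,z in(("b_side",[(172,97),(144,89)],5,(235,205),62),("f_scene",[(174,98),(147,100)],5,(308,165),63)):
    d=np.load(f"pics/{n}.npz");X=ray(d,S0(u,o,k),z);v=X[1]-X[0];print(n,X[0].round(1),np.hypot(*v[:2]),np.degrees(np.arctan2(v[1],v[0])))
E
python3 st.py
```

```text
b_side [506.2 163.8  62. ] 14.813961905337413 132.19832450400318
f_scene [505.2 159.6  63. ] 14.360531169204217 -117.46093757011192
t 20.45 yawcw -0.639 j7 0.1 j5 0.18 F [-7.5  3.1  3.7] T [0.674 1.567 0.045] tau7 -0.05 p [506.3 163.1  41.8]
```

The gripper rotation says 91° of back-off, while the coarse pixels say about 110°. I'll measure the line at subpixel level before handing in.

Run:
```python
from h import *
# nominal nut axis; centroid of whitish pixels on nut top -> direction from axis, plus residual grid fit of line angle
def angle(f,z,c=(507.3,162)):
    d=np.load(f);u0=proj(d,[(c[0],c[1],z)])[0];im=d["image"].astype(float)
    x,y=int(round(u0[0])),int(round(u0[1]));k=8
    p=im[y-k:y+k+1,x-k:x+k+1];B,G,Rr=p[...,0],p[...,1],p[...,2]
    yy,xx=np.mgrid[y-k:y+k+1,x-k:x+k+1];X=ray(d,np.c_[xx.ravel(),yy.ravel()],z)[:,:2]-c
    inside=(np.hypot(*X.T)<16)
    sat=(B/np.maximum(Rr,1)).ravel();w=np.clip(sat-0.3,0,None)*inside*(Rr.ravel()>90)
    m=(w[:,None]*X).sum(0)/w.sum();C=(w[:,None]*(X-m)).T@(X-m);e=np.linalg.eigh(C)[1][:,1];e*=np.sign(e@m)
    print(f,"centroid",m.round(1),np.degrees(np.arctan2(m[1],m[0])).round(),"pca",np.degrees(np.arctan2(e[1],e[0])).round(),"n",(w>0).sum())
for f,z in(("pics/scene0.npz",63.2),("pics/side0.npz",63.2),("pics/s2.npz",63.2),("pics/s3.npz",63.2),("pics/q2.npz",63.2),("pics/q3.npz",63.2),("pics/s4.npz",63.2),("pics/b_side.npz",62),("pics/f_scene.npz",63),("pics/f_side.npz",63)): angle(f,z)
```

```text
pics/scene0.npz centroid [-4.4 -7.2] -122.0 pca -74.0 n 23
pics/side0.npz centroid [-3.2 -5.1] -122.0 pca -123.0 n 54
pics/s2.npz centroid [-4.4 -7.2] -122.0 pca -74.0 n 23
pics/s3.npz centroid [-4.5 -7. ] -122.0 pca -72.0 n 24
pics/q2.npz centroid [-3.1 -5.2] -121.0 pca -124.0 n 65
pics/q3.npz centroid [-3.2 -5. ] -122.0 pca -120.0 n 55
pics/s4.npz centroid [-3.6 -2.5] -145.0 pca -70.0 n 16
pics/b_side.npz centroid [-5.3  5. ] 137.0 pca 118.0 n 41
pics/f_scene.npz centroid [-5.1 -5.3] -134.0 pca -68.0 n 22
pics/f_side.npz centroid [-0.3 -2.1] -98.0 pca -128.0 n 32
```

The centroid measurement gives 137° → 226°, which is 89° and agrees with the gripper rotation of 91°. The grip is holding, so I'll hand in.

Run:
```python
from plant import r
o=r.get_obs();print(o["t"],o["finger_gap"],o["joint_velocities"].round(3));print(r.finish_job())
```

```text
20.45 0.4102625950418973 [-0.001 -0.001  0.001 -0.    -0.001  0.002 -0.   ]
the job is handed in; nothing more can be done
None
```

The job is handed in at about 20.5 s, with the gripper still holding the nut; the system gave no verdict.

**Board:** I slid it flat by its grip block until the stud touched the closed end of the slot. Contact put the stud within about 2 mm of where the cameras had it. I then commanded a 1.5 mm back-off, which moved the arm only about 0.2 mm. The stud is therefore about 2 mm from the slot-end point, against the 12 mm allowed, and the board still looked flat afterwards.

**Screwing down:** The nut turned clockwise about 1.85 rad. Resistance then jumped from about 0.05 to 0.7 N m and the fingers slipped on it, so I took it as bottomed out.

**Backing off:** The gripper turned back about 91°. The white line gave 89° from its centroid, but my first rough reading gave about 110°. I trusted the two that agreed, because the thread needs far less torque than it takes to make the grip slip.

**Last checks:**
- **Grip:** set to 35 N, with a 35 mm opening on the 36 mm nut.
- **Centring:** the tool was about 1.5 mm from the nut's axis.
- **Motion:** the arm was still.
- **Side force:** about 8 N remained on the wrist.
- **Other things on the table:** I did not measure whether they had moved. The arm never worked close to them and no unexpected forces showed up.

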